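# Put the manicure tools back in their holders

## Task

Clear the dust-extractor grille for the next client: put the coral-lidded pot in the coral round coaster, the teal-lidded pot in the teal round coaster, the dark red polish bottle in the square brass dish, and the lilac buffer block in the long black tray, lying flat along it. Each must stand or lie flat on the floor of its own holder, inside the rim and let go; set them down gently rather than dropping them, and never tip the pots or the bottle over. Leave the small blue dish and the white pot of brushes where they stand.

Things in the scene. Friction and masses are not known exactly. Their poses are not given: they have to be found in the camera images.
- coral_pot: Gel pot, white with a coral-red lid. The round pot is a plain cylinder, 44 mm across and 38 mm high, about 70 g, standing upright at the start on the white extractor grille, a flat fixed plate whose top is 6 mm above the table. Origin at the centre of its underside, z up.
- teal_pot: Gel pot, white with a teal (blue-green) lid. The round pot is a plain cylinder, 44 mm across and 38 mm high, about 70 g, standing upright at the start on the white extractor grille, a flat fixed plate whose top is 6 mm above the table. Origin at the centre of its underside, z up.
- polish_bottle: Dark wine-red square polish bottle with a gold-coloured cap: body 34 x 34 mm (sides along its x and y) and 42 mm high, on it a round cap 20 mm across up to 70 mm height; about 80 g. Stands upright on the grille at the start, 6 mm above the table. Origin at the centre of its underside, z up.
- buffer: Lilac nail buffer block with a pale top: 95 mm long (its y), 30 mm wide (its x), 30 mm high, about 40 g, lying flat on the grille at the start, 6 mm above the table. Origin at the centre of its underside, z up.
- coral_coaster: Coral-red round coaster with a low rim, the holder of the coral pot. Fixed to the table: floor 2 mm above the table, inside 64 mm across, outside 72 mm, rim top 5 mm above the table. Origin on the table at the centre of its underside, z up.
- teal_coaster: Teal round coaster with a low rim, the holder of the teal pot. Fixed to the table: floor 2 mm above the table, inside 64 mm across, outside 72 mm, rim top 5 mm above the table. Origin on the table at the centre of its underside, z up.
- square_dish: Square brass dish with a low rim, the holder of the polish bottle, which fits at any yaw. Fixed: floor 2 mm above the table, inside 54 x 54 mm, outside 62 x 62 mm (sides along its x and y), rim top 5 mm above the table. Origin on the table at the centre of its underside, z up.
- long_tray: Long black tray with a low rim, the holder of the buffer block, either way round. Fixed: floor 2 mm above the table, inside 115 mm (its y) x 50 mm (its x), outside 123 x 58 mm, rim top 5 mm above the table. Origin on the table at the centre of its underside, z up.
- dappen_dish: Bystander: small blue ceramic bowl, 40 mm across and 24 mm high, loose on the table between the grille and the holders; leave it. Origin at the centre of its underside.
- brush_pot: Bystander: white ceramic cup, 68 mm across and 85 mm high, holding brushes that reach 175 mm height, loose on the table to the right of the holders; leave it. Origin at the centre of its underside.

How it is judged:
By the outcome, as a careful person would: the job done as asked, in the order asked, and still so for the second after the job is handed in, with the robot touching nothing.
It also fails if it takes over 102 s, if anything falls off the work surface, if the arm or the gripper's body presses on something with over 40 N, if the wrist force passes 120 N, or if a joint passes its speed limit or range.

## Robot

A 7-joint arm with a two-finger parallel gripper is mounted at the origin on the work surface. World frame = base frame: x ahead of the robot, y to its left, z up, the work surface at z = 0. Lengths are in m, angles in rad, forces in N, time in s.
With the tool pointing down it reaches from about 0.4 to 0.9 m from the base axis. Payload 5.5 kg.
Tool frame: the origin (TCP) lies at the centre of the arm's flange, where the gripper is bolted on; the fingertips stand 178 mm ahead of it and the grasp point (between the pads) lies 159 mm ahead of it; z points along the fingers, y is the line along which they close (so a half turn about z gives the same grasp; the last joint's range is limited). The gripper opens to 92 mm and grips with 3 to 60 N. Pads are 19 mm wide; open, the fingers measure 130 mm over their backs; the gripper's body (75 mm by 190 mm) begins 47 mm behind the grasp point.
Start: joints at [-0.868, 0.501, -0.427, 1.55, 0.221, 1.138, -0.21], TCP at [0.277, 0.588, 0.405] pointing down, gripper open.
Joint ranges: [-2.88, 2.88], [-0.31, 2.03], [-1.54, 1.56], [0.2, 2.42], [-1.41, 4.55], [0.19, 2.02], [-2.57, 2.57]. Speed limits (rad/s): [2.57, 2.57, 3.14, 3.14, 3.14, 3.14, 3.14].

## Interface

Orientations are given as a unit quaternion [w, x, y, z].
In Python, from station import bot gives the robot as it stands.
- The arm moves only by the tool send_rows, never from a script. Its argument "moves" is a list of rows, each an object of numbers: "gripper": the opening in per cent of the stroke, from 0 (shut) to 100 (fully open); "dx", "dy", "dz": the shift along the world's x, y, z in cm; "ax", "ay", "az": the turn, a rotation vector about the world's x, y, z in units of 6 degrees (1.0 is 6 degrees). A call has 1 to 8 rows; each row shifts and turns the commanded pose from where the row before left it; what a row does not reach is not made up. A row lasts 1/12 s, in which the tool goes at most 41.7 mm and 7.16 degrees, less where a joint would pass 70% of its speed; a pose out of reach is approached as far as the arm can. A call with a gripper value outside its range is refused whole. The fingers move at their own pace and stop on an object; "grip_force" is the grip in N (left out, the last holds). Time passes only in rows, so rows that do not move let the fingers close. It gives the time, the measured TCP pose, the force, the opening and the grip force at its end, in the units of the state.
- bot.observe(): the state, without advancing time (a new reading comes with each control period).
- bot.get_image(name): name is "scene" or "top"; returns the picture (420x560x3 uint8, red, green, blue); there is no depth.
- bot.camera_info(name): a dict with "K" (3x3 intrinsics, pixels), "extrinsics" (4x4, takes a point from camera to world coordinates). Camera axes: x right, y down, z forward; pixel columns grow to the right and rows downward; lengths in m; the calibration is good to about 2 mm. A picture is of the moment at which its call begins. camera_info takes no time and is no camera call.
- bot.finish_job(): hands the job in; it is judged then, once.
Trained networks look in the newest picture that a camera, given by its name, has taken for a name from the list of things; names that differ only in an ending like _2 or _b are one class to them, and where a whole thing is asked for, a point or a joint stands for the part that bears it (a point fixed in the world has none). Each returns a list of dicts, best first, with "confidence" (0 to 1); they miss things now and then, are a little off and sometimes report something else, mostly with a low value. They report only what shows in the picture. A call takes as long as a camera call.
- bot.look_for(camera, query): "extent" ([left, top, right, bottom] in pixels, round what is visible of it).
- bot.outline_of(camera, query): "pixels" (420x560 bool, what is visible of it) and "extent" ([left, top, right, bottom] in pixels, round what is visible of it).
- bot.landmark_of(camera, query): "position" ([column, row] in pixels: a listed point, or the origin of a listed thing).
The state is a dict: "time": time; "qpos": joint angles; "joint_velocities": joint speeds; "joint_torque": joint torques, N m; "tcp_pos": TCP position; "ee_rot": TCP orientation; "contact_force": force on the tool from outside, world axes, zero at the start; "wrist_torque": the same for the moment, N m; "gripper_width": finger opening in m; "gripper_force": force on a finger pad.
Only numpy, scipy, OpenCV 4.12 (cv2) and the standard library are available. Lean on these libraries where they do the work, as an engineer would, in place of code of your own. Each camera call takes 0.05 s, during which the arm holds its last target. There are 200 camera calls.

## Working session

There is one attempt and no reset: what is moved stays moved. The work goes in short steps, Python scripts to look and compute and a tool call to move; the robot and the scene stay as the last step left them, time stands still between calls to the robot, and variables do not carry over. Pictures are saved under pics/ and viewed, at most 14 in all, crops included, and the job is handed in when it is done.

Besides the shell and the picture viewer there is one more tool, called by a JSON object that holds its "api" and its "payload", one argument or row to a line. send_rows: Moves the arm, as the interface text tells. Its arguments: {"type":"object","properties":{"moves":{"type":"array","items":{"type":"object","properties":{"gripper":{"type":"number"},"dx":{"type":"number"},"dy":{"type":"number"},"dz":{"type":"number"},"ax":{"type":"number"},"ay":{"type":"number"},"az":{"type":"number"}}}},"grip_force":{"type":"number"}},"required":["moves"]}

```bash
ls; mkdir -p pics
cat > h.py <<'E'
import numpy as np, cv2
from station import bot
def save(n,f):
    im=bot.get_image(n); cv2.imwrite('pics/'+f,im[:,:,::-1]); return im
def proj(n,P):
    c=bot.camera_info(n);K=np.array(c['K']);T=np.linalg.inv(np.array(c['extrinsics']))
    p=T[:3,:3]@np.array(P,float)+T[:3,3];q=K@p;return q[:2]/q[2]
def ray(n,px,z):
    c=bot.camera_info(n);K=np.array(c['K']);T=np.array(c['extrinsics'])
    d=T[:3,:3]@np.linalg.inv(K)@np.array([px[0],px[1],1.]);o=T[:3,3]
    return o+d*(z-o[2])/d[2]
E
python3 - <<'E'
from h import *
np.set_printoptions(precision=4,suppress=True)
save('top','t0.png');save('scene','s0.png')
for n in('top','scene'):
    c=bot.camera_info(n);print(n,np.array(c['K']),np.array(c['extrinsics']))
print(bot.observe())
names='coral_pot teal_pot polish_bottle buffer coral_coaster teal_coaster square_dish long_tray dappen_dish brush_pot'.split()
for n in names:
    for cam in('top','scene'):
        r=bot.landmark_of(cam,n)[:2]
        z=.006 if n in names[:4] else 0
        for d in r: print(n,cam,np.round(d['position'],1),round(d['confidence'],2),ray(cam,d['position'],z)[:2])
E
```

```text
pics
top [[524.4349   0.     283.9285]
 [  0.     524.4349 207.5671]
 [  0.       0.       1.    ]] [[-0.0101 -0.9969  0.0778  0.4363]
 [-0.9997  0.0085 -0.0207 -0.0844]
 [ 0.02   -0.0779 -0.9968  1.2603]
 [ 0.      0.      0.      1.    ]]
scene [[379.6064   0.     275.8761]
 [  0.     379.6064 208.8288]
 [  0.       0.       1.    ]] [[-0.8521  0.3511 -0.3881  0.8826]
 [ 0.5233  0.5642 -0.6386  0.5232]
 [-0.0052 -0.7472 -0.6645  0.6988]
 [ 0.      0.      0.      1.    ]]
{'time': 0.1, 'qpos': array([-0.8678,  0.5018, -0.4268,  1.5514,  0.2208,  1.1383, -0.2103]), 'joint_velocities': array([ 0.0014, -0.0028, -0.0009, -0.0052,  0.0004,  0.    , -0.0009]), 'joint_torque': array([ -0.0111, -56.7865,  -5.8387, -27.9911,  -0.0691,   0.024 ,
         0.0001]), 'tcp_pos': array([0.2767, 0.5878, 0.4038]), 'ee_rot': array([-0.0002,  0.2181,  0.9759, -0.0009]), 'contact_force': array([ 0.2042, -0.2338, -0.8731]), 'wrist_torque': array([ 0.0053, -0.0072,  0.0123]), 'gripper_force': 0.0, 'gripper_width': 0.09157439623370914}
coral_pot top [178.3 249.1] 0.83 [0.4374 0.1414]
coral_pot scene [350
[... 431 characters left out ...]
-0.4613]
coral_coaster scene [221.2 190.8] 0.63 [ 0.569  -0.3006]
teal_coaster top [301.7 240.3] 0.66 [ 0.4554 -0.1525]
teal_coaster scene [280.1 207.5] 0.59 [ 0.4617 -0.1468]
square_dish top [306.4 188.3] 0.75 [ 0.5809 -0.1655]
square_dish top [179.  249.8] 0.68 [0.4357 0.1408]
square_dish scene [243.7 222.6] 0.74 [ 0.5762 -0.1465]
long_tray top [356.2 241.4] 0.96 [ 0.4515 -0.2837]
long_tray top [429.9 214.3] 0.43 [ 0.5152 -0.4641]
dappen_dish top [238.9 205.2] 0.76 [ 0.5413 -0.0023]
dappen_dish scene [243.3 223.5] 0.67 [ 0.5787 -0.144 ]
dappen_dish scene [287.1 251.9] 0.55 [0.5344 0.002 ]
brush_pot top [427.8 213.1] 0.7 [ 0.5182 -0.4591]
brush_pot scene [213.6 158.4] 0.96 [ 0.5175 -0.4665]
```

View pics/t0.png

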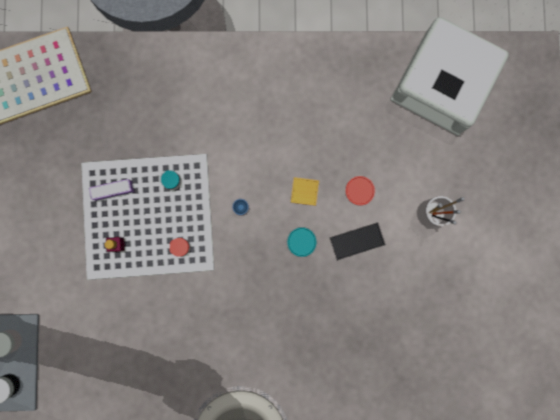

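View pics/s0.png

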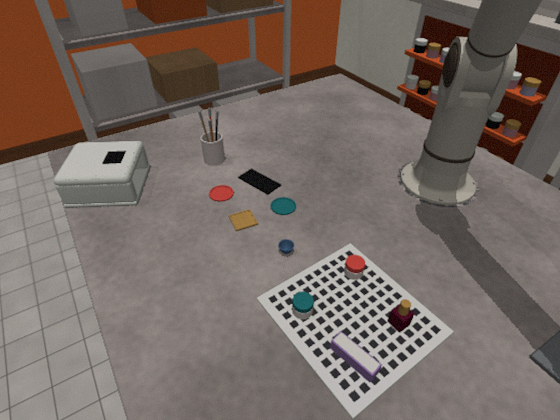

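The top view shows the grille on the left: buffer (111,190), teal pot (170,180), bottle (114,244), coral pot (179,247). The blue dish is at (240,207). The holders are brass (305,192), coral (360,190), teal (301,242) and the black tray (357,241), with the brush pot at (440,212). The scene view agrees. Next I'll refine the poses with silhouette fits.

```bash
cat > fit.py <<'E'
from h import *
from scipy.optimize import least_squares
a=np.linspace(0,2*np.pi,33)[:-1]
cyl=lambda r,z0,z1:np.vstack([np.c_[r*np.cos(a),r*np.sin(a),0*a+z] for z in(z0,z1)])
box=lambda x,y,z0,z1:np.array([[i*x/2,j*y/2,z] for i in(-1,1) for j in(-1,1) for z in(z0,z1)])
M={'coral_pot':([cyl(.022,0,.038)],.006),'teal_pot':([cyl(.022,0,.038)],.006),
'polish_bottle':([box(.034,.034,0,.042),cyl(.01,.042,.07)],.006),'buffer':([box(.03,.095,0,.03)],.006),
'coral_coaster':([cyl(.036,0,.005)],0),'teal_coaster':([cyl(.036,0,.005)],0),
'square_dish':([box(.062,.062,0,.005)],0),'long_tray':([box(.058,.123,0,.005)],0),
'dappen_dish':([cyl(.02,0,.024)],0),'brush_pot':([cyl(.034,0,.085)],0)}
def sil(cam,name,p,z=None,S=8):
    parts,z0=M[name]; z0=z0 if z is None else z
    m=np.zeros((420*2,560*2),np.uint8); c,s=np.cos(p[2]),np.sin(p[2]);R=np.array([[c,-s,0],[s,c,0],[0,0,1]])
    for V in parts:
        q=np.array([proj(cam,R@v+[p[0],p[1],z0]) for v in V])
        h=cv2.convexHull(((q+.5)*2-.5).astype(np.float32))
        cv2.fillConvexPoly(m,np.round(h*16).astype(np.int32),1,cv2.LINE_8,4)
    return cv2.resize(m.astype(np.float32),(560,420),interpolation=cv2.INTER_AREA)
def best(masks,name,p0,z=None,yaw=True):
    def cost(p):
        f=0
        for cam,m in masks.items():
            s=cv2.GaussianBlur(sil(cam,name,p,z),(0,0),1)
            f+=((s-cv2.GaussianBlur(m.astype(np.float32),(0,0),1))**2).sum()/m.sum()
        return f
    from scipy.optimize import minimize
    r=None
    for y in (np.linspace(-1.5,1.5,7) if yaw else [0]):
        t=minimize(lambda v:cost([v[0]*.01,v[1]*.01,v[2] if yaw else 0]),[p0[0]*100,p0[1]*100,y],method='Nelder-Mead',
          options=dict(initial_simplex=[[p0[0]*100,p0[1]*100,y],[p0[0]*100+.6,p0[1]*100,y],[p0[0]*100,p0[1]*100+.6,y],[p0[0]*100,p0[1]*100,y+.3]],maxiter=70))
        if r is None or t.fun<r.fun:r=t
    return np.array([r.x[0]*.01,r.x[1]*.01,r.x[2]]),r.fun
E
cat > run.py <<'E'
from fit import *
np.set_printoptions(precision=4,suppress=True)
G=dict(coral_pot=(.44,.14),teal_pot=(.606,.156),polish_bottle=(.449,.289),buffer=(.578,.303),coral_coaster=(.571,-.298),teal_coaster=(.458,-.15),square_dish=(.579,-.15),long_tray=(.452,-.284),dappen_dish=(.537,0))
bot.get_image('top');bot.get_image('scene')
for n,g in G.items():
    ms={}
    for cam in('top','scene'):
        e=proj(cam,[*g,.015])
        c=[r for r in bot.outline_of(cam,n) if np.hypot(*(np.array([(r['extent'][0]+r['extent'][2])/2,(r['extent'][1]+r['extent'][3])/2])-e))<12]
        if c: ms[cam]=c[0]['pixels']
    yaw=n in('polish_bottle','buffer','square_dish','long_tray')
    out=[(k,best({k:v},n,g,yaw=yaw)) for k,v in ms.items()]
    print(n,'both',best(ms,n,g,yaw=yaw) if ms else None,*out)
E
time python3 run.py
```

```text
Traceback (most recent call last):
  File "run.py", line 12, in <module>
    out=[(k,best({k:v},n,g,yaw=yaw)) for k,v in ms.items()]
            ~~~~^^^^^^^^^^^^^^^^^^^
  File "fit.py", line 29, in best
    t=minimize(lambda v:cost([v[0]*.01,v[1]*.01,v[2] if yaw else 0]),[p0[0]*100,p0[1]*100,y],method='Nelder-Mead',
  File "fit.py", line 29, in <lambda>
    t=minimize(lambda v:cost([v[0]*.01,v[1]*.01,v[2] if yaw else 0]),[p0[0]*100,p0[1]*100,y],method='Nelder-Mead',
                        ~~~~^^^^^^^^^^^^^^^^^^^^^^^^^^^^^^^^^^^^^^^^
  File "fit.py", line 23, in cost
    s=cv2.GaussianBlur(sil(cam,name,p,z),(0,0),1)
                       ~~~^^^^^^^^^^^^^^
  File "fit.py", line 15, in sil
    q=np.array([proj(cam,R@v+[p[0],p[1],z0]) for v in V])
                ~~~~^^^^^^^^^^^^^^^^^^^^^^^^
  File "h.py", line 6, in proj
    c=bot.camera_info(n);K=np.array(c['K']);T=np.linalg.inv(np.array(c['extrinsics']))
ValueError: time passes only in moves, steps and waits

real	0m2.448s
user	0m1.376s
sys	0m0.043s
```

```bash
cat > h.py <<'E'
import numpy as np, cv2
from station import bot
CI={n:(np.array(c['K']),np.array(c['extrinsics']),np.linalg.inv(np.array(c['extrinsics']))) for n in('top','scene') for c in [bot.camera_info(n)]}
def save(n,f):
    im=bot.get_image(n); cv2.imwrite('pics/'+f,im[:,:,::-1]); return im
def proj(n,P):
    K,_,T=CI[n]; q=(np.atleast_2d(P)@T[:3,:3].T+T[:3,3])@K.T
    q=q[:,:2]/q[:,2:]; return q if np.ndim(P)>1 else q[0]
def ray(n,px,z):
    K,T,_=CI[n]
    d=T[:3,:3]@np.linalg.inv(K)@np.array([px[0],px[1],1.]);o=T[:3,3]
    return o+d*(z-o[2])/d[2]
E
sed -i 's/q=np.array(\[proj.*$/q=proj(cam,V@R.T+[p[0],p[1],z0])/' fit.py
time python3 run.py
```

```text
coral_pot both (array([0.4425, 0.1372, 0.0622]), np.float64(0.047445042433624754)) ('top', (array([0.4429, 0.1363, 0.1603]), np.float64(0.01367995597863123))) ('scene', (array([0.4419, 0.1378, 0.1617]), np.float64(0.02453498190626901)))
teal_pot both (array([0.5995, 0.1588, 0.0854]), np.float64(0.1407576314105547)) ('top', (array([0.5995, 0.1568, 0.0388]), np.float64(0.08053464855827629))) ('scene', (array([0.5986, 0.1592, 0.1112]), np.float64(0.04169109655552156)))
polish_bottle both (array([ 0.4494,  0.2878, -1.437 ]), np.float64(0.0923843811240569)) ('top', (array([0.4501, 0.2862, 0.0325]), np.float64(0.017882980204917288))) ('scene', (array([0.4494, 0.289 , 0.1617]), np.float64(0.048031992584694434)))
buffer both (array([0.5787, 0.2992, 0.2176]), np.float64(0.0726943639449743)) ('top', (array([0.5791, 0.2968, 0.2059]), np.float64(0.03292396494033762))) ('scene', (array([0.5779, 0.3008, 0.2323]), np.float64(0.018469890577968582)))
coral_coaster both (array([ 0.5758, -0.2924, -0.3098]), np.float64(0.051819899659176105)) ('top', (array([ 0.575 , -0.2928, -0.2197]), np.float64(0.0029
[... 359 characters left out ...]
dish both (array([ 0.5742, -0.1603, -0.129 ]), np.float64(0.019728014915313955)) ('top', (array([ 0.574 , -0.16  , -1.6903]), np.float64(0.003332953959746826))) ('scene', (array([ 0.5737, -0.1594, -0.1474]), np.float64(0.015260090430577597)))
long_tray both (array([ 0.4536, -0.284 ,  0.2948]), np.float64(0.025782175874903134)) ('scene', (array([ 0.4536, -0.284 ,  0.2948]), np.float64(0.025782175874903134)))
dappen_dish both (array([ 0.5356, -0.0051,  0.2385]), np.float64(0.48598066422031694)) ('top', (array([ 0.5375, -0.0042,  0.1539]), np.float64(0.06881534210359207))) ('scene', (array([ 0.532 , -0.0086,  0.3971]), np.float64(0.36195226095936783)))
real	0m17.185s
user	0m20.363s
sys	0m4.689s
```

{"api": "send_rows", "payload": {
  "moves": [
    {"dx":1.0,"dy":-2.8,"az":-1.09,"gripper":100},
    {"dx":1.0,"dy":-2.8,"az":-1.09,"gripper":100},
    {"dx":1.0,"dy":-2.8,"az":-1.09,"gripper":100},
    {"dx":1.0,"dy":-2.8,"az":-1.09,"gripper":100},
    {"dx":1.0,"dy":-2.8,"az":-1.09,"gripper":100},
    {"dx":1.0,"dy":-2.8,"az":-1.09,"gripper":100},
    {"dx":1.0,"dy":-2.8,"az":-1.09,"gripper":100},
    {"dx":1.0,"dy":-2.8,"az":-1.09,"gripper":100}
  ],
  "grip_force": 15
}}

```text
invalid input
```

{"api": "send_rows", "payload": {
  "grip_force": 15,
  "moves": [
    {"dx":1.0,"dy":-2.8,"dz":0,"ax":0,"ay":0,"az":-1.09,"gripper":100},
    {"dx":1.0,"dy":-2.8,"dz":0,"ax":0,"ay":0,"az":-1.09,"gripper":100}
  ]
}}

```text
time: 2.47
tcp_pos: [0.2954, 0.5328, 0.4044]
ee_rot: [-0.001, 0.329, 0.944, 0.0]
contact_force: [1.8, -0.3, -0.1]
gripper_width: 0.0922
gripper_force: 0.0
```

{"api": "send_rows", "payload": {
  "moves": [
    {"dx":1.0,"dy":-2.8,"dz":0,"ax":0,"ay":0,"az":-1.09,"gripper":100},
    {"dx":1.0,"dy":-2.8,"dz":0,"ax":0,"ay":0,"az":-1.09,"gripper":100},
    {"dx":1.0,"dy":-2.8,"dz":0,"ax":0,"ay":0,"az":-1.09,"gripper":100},
    {"dx":1.0,"dy":-2.8,"dz":0,"ax":0,"ay":0,"az":-1.09,"gripper":100},
    {"dx":1.0,"dy":-2.8,"dz":0,"ax":0,"ay":0,"az":-1.09,"gripper":100},
    {"dx":1.0,"dy":-2.8,"dz":0,"ax":0,"ay":0,"az":-1.09,"gripper":100},
    {"dx":1.0,"dy":-2.8,"dz":-1,"ax":0,"ay":0,"az":0,"gripper":100},
    {"dx":1.0,"dy":-2.8,"dz":-1,"ax":0,"ay":0,"az":0,"gripper":100}
  ]
}}

```text
time: 3.13
tcp_pos: [0.3772, 0.3071, 0.3854]
ee_rot: [0.0, 0.626, 0.78, 0.001]
contact_force: [-0.2, 0.1, 0.2]
gripper_width: 0.0921
gripper_force: 0.0
```

{"api": "send_rows", "payload": {
  "moves": [
    {"dx":1.0,"dy":-2.8,"dz":-1.5,"ax":0,"ay":0,"az":0,"gripper":100},
    {"dx":1.0,"dy":-2.8,"dz":-1.5,"ax":0,"ay":0,"az":0,"gripper":100},
    {"dx":1.0,"dy":-2.8,"dz":-1.5,"ax":0,"ay":0,"az":0,"gripper":100},
    {"dx":1.0,"dy":-2.8,"dz":-1.5,"ax":0,"ay":0,"az":0,"gripper":100},
    {"dx":1.0,"dy":-2.8,"dz":-1.5,"ax":0,"ay":0,"az":0,"gripper":100},
    {"dx":1.0,"dy":-2.0,"dz":-1,"ax":0,"ay":0,"az":0,"gripper":100},
    {"dx":0,"dy":0,"dz":0,"ax":0,"ay":0,"az":0,"gripper":100},
    {"dx":0,"dy":0,"dz":0,"ax":0,"ay":0,"az":0,"gripper":100}
  ]
}}

```text
time: 3.8
tcp_pos: [0.437, 0.1469, 0.2993]
ee_rot: [-0.0, 0.627, 0.779, -0.0]
contact_force: [0.4, 0.1, -0.1]
gripper_width: 0.0919
gripper_force: 0.0
```

{"api": "send_rows", "payload": {
  "moves": [
    {"dx":0.3,"dy":-0.5,"dz":-1,"ax":0,"ay":0,"az":0,"gripper":100},
    {"dx":0.2,"dy":-0.5,"dz":-2,"ax":0,"ay":0,"az":0,"gripper":100},
    {"dx":0,"dy":0,"dz":-2,"ax":0,"ay":0,"az":0,"gripper":100},
    {"dx":0,"dy":0,"dz":-2,"ax":0,"ay":0,"az":0,"gripper":100},
    {"dx":0,"dy":0,"dz":-2,"ax":0,"ay":0,"az":0,"gripper":100},
    {"dx":0,"dy":0,"dz":-1,"ax":0,"ay":0,"az":0,"gripper":100},
    {"dx":0,"dy":0,"dz":-0.6,"ax":0,"ay":0,"az":0,"gripper":100},
    {"dx":0,"dy":0,"dz":0,"ax":0,"ay":0,"az":0,"gripper":100}
  ]
}}

```text
time: 4.47
tcp_pos: [0.4412, 0.1388, 0.1928]
ee_rot: [-0.001, 0.625, 0.78, -0.001]
contact_force: [-0.7, -0.5, -0.3]
gripper_width: 0.0917
gripper_force: 0.0
```

{"api": "send_rows", "payload": {
  "moves": [
    {"dx":0,"dy":0,"dz":0,"ax":0,"ay":0,"az":0,"gripper":60},
    {"dx":0,"dy":0,"dz":0,"ax":0,"ay":0,"az":0,"gripper":50},
    {"dx":0,"dy":0,"dz":0,"ax":0,"ay":0,"az":0,"gripper":40},
    {"dx":0,"dy":0,"dz":0,"ax":0,"ay":0,"az":0,"gripper":30},
    {"dx":0,"dy":0,"dz":0,"ax":0,"ay":0,"az":0,"gripper":30},
    {"dx":0,"dy":0,"dz":0,"ax":0,"ay":0,"az":0,"gripper":30},
    {"dx":0,"dy":0,"dz":0,"ax":0,"ay":0,"az":0,"gripper":30},
    {"dx":0,"dy":0,"dz":0,"ax":0,"ay":0,"az":0,"gripper":30}
  ]
}}

```text
time: 5.13
tcp_pos: [0.4418, 0.1382, 0.1938]
ee_rot: [0.0, 0.626, 0.78, 0.0]
contact_force: [0.2, -0.6, 2.4]
gripper_width: 0.0436
gripper_force: 15.0
```

{"api": "send_rows", "payload": {
  "moves": [
    {"dx":0,"dy":0,"dz":1,"ax":0,"ay":0,"az":0,"gripper":30},
    {"dx":0,"dy":0,"dz":2,"ax":0,"ay":0,"az":0,"gripper":30},
    {"dx":0,"dy":0,"dz":2.5,"ax":0,"ay":0,"az":0,"gripper":30},
    {"dx":0.3,"dy":-1,"dz":1.5,"ax":0,"ay":0,"az":0,"gripper":30},
    {"dx":0.6,"dy":-2,"dz":1,"ax":0,"ay":0,"az":0,"gripper":30},
    {"dx":0.8,"dy":-2.6,"dz":0,"ax":0,"ay":0,"az":0,"gripper":30},
    {"dx":0.8,"dy":-2.6,"dz":0,"ax":0,"ay":0,"az":0,"gripper":30},
    {"dx":0.8,"dy":-2.6,"dz":0,"ax":0,"ay":0,"az":0,"gripper":30}
  ]
}}

```text
time: 5.8
tcp_pos: [0.4749, 0.0292, 0.2749]
ee_rot: [0.0, 0.626, 0.78, 0.0]
contact_force: [-0.6, -0.1, -0.6]
gripper_width: 0.0436
gripper_force: 15.0
```

{"api": "send_rows", "payload": {
  "moves": [
    {"dx":0.8,"dy":-2.6,"dz":0,"ax":0,"ay":0,"az":0,"gripper":30},
    {"dx":0.8,"dy":-2.6,"dz":0,"ax":0,"ay":0,"az":0,"gripper":30},
    {"dx":0.8,"dy":-2.6,"dz":0,"ax":0,"ay":0,"az":0,"gripper":30},
    {"dx":0.8,"dy":-2.6,"dz":0,"ax":0,"ay":0,"az":0,"gripper":30},
    {"dx":0.8,"dy":-2.6,"dz":0,"ax":0,"ay":0,"az":0,"gripper":30},
    {"dx":0.8,"dy":-2.6,"dz":0,"ax":0,"ay":0,"az":0,"gripper":30},
    {"dx":0.8,"dy":-2.6,"dz":0,"ax":0,"ay":0,"az":0,"gripper":30},
    {"dx":0.8,"dy":-2.6,"dz":0,"ax":0,"ay":0,"az":0,"gripper":30}
  ]
}}

```text
time: 6.47
tcp_pos: [0.5388, -0.1791, 0.2744]
ee_rot: [-0.0, 0.626, 0.78, 0.0]
contact_force: [0.7, -0.2, -0.2]
gripper_width: 0.0436
gripper_force: 15.0
```

{"api": "send_rows", "payload": {
  "moves": [
    {"dx":0.8,"dy":-2.6,"dz":0,"ax":0,"ay":0,"az":0,"gripper":30},
    {"dx":0.8,"dy":-2.6,"dz":0,"ax":0,"ay":0,"az":0,"gripper":30},
    {"dx":0.8,"dy":-2.6,"dz":0,"ax":0,"ay":0,"az":0,"gripper":30},
    {"dx":0.5,"dy":-2,"dz":0,"ax":0,"ay":0,"az":0,"gripper":30},
    {"dx":0,"dy":-0.6,"dz":0,"ax":0,"ay":0,"az":0,"gripper":30},
    {"dx":0,"dy":0,"dz":0,"ax":0,"ay":0,"az":0,"gripper":30},
    {"dx":0,"dy":0,"dz":0,"ax":0,"ay":0,"az":0,"gripper":30}
  ]
}}

```text
time: 7.05
tcp_pos: [0.5673, -0.281, 0.2737]
ee_rot: [-0.001, 0.626, 0.78, 0.0]
contact_force: [0.9, 0.0, -0.9]
gripper_width: 0.0433
gripper_force: 15.0
```

{"api": "send_rows", "payload": {
  "moves": [
    {"dx":0.4,"dy":-0.6,"dz":-1,"ax":0,"ay":0,"az":0,"gripper":30},
    {"dx":0.4,"dy":-0.5,"dz":-2,"ax":0,"ay":0,"az":0,"gripper":30},
    {"dx":0,"dy":0,"dz":-2,"ax":0,"ay":0,"az":0,"gripper":30},
    {"dx":0,"dy":0,"dz":-1.5,"ax":0,"ay":0,"az":0,"gripper":30},
    {"dx":0,"dy":0,"dz":-1,"ax":0,"ay":0,"az":0,"gripper":30},
    {"dx":0,"dy":0,"dz":-0.3,"ax":0,"ay":0,"az":0,"gripper":30},
    {"dx":0,"dy":0,"dz":0,"ax":0,"ay":0,"az":0,"gripper":30}
  ]
}}

```text
time: 7.63
tcp_pos: [0.5754, -0.2919, 0.1945]
ee_rot: [-0.001, 0.626, 0.78, -0.0]
contact_force: [-0.0, 0.1, 0.0]
gripper_width: 0.0434
gripper_force: 15.0
```

Run:
```python
from h import *
for n in('top','scene'):
    im=save(n,'x.png'); u,v=proj(n,[.5758,-.2924,.01]).astype(int)
    c=im[v-45:v+45,u-60:u+60]; cv2.imwrite(f'pics/c1{n}.png',cv2.resize(c,None,fx=6,fy=6,interpolation=cv2.INTER_CUBIC)[:,:,::-1])
```

```text
(no output)
```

View pics/c1scene.png

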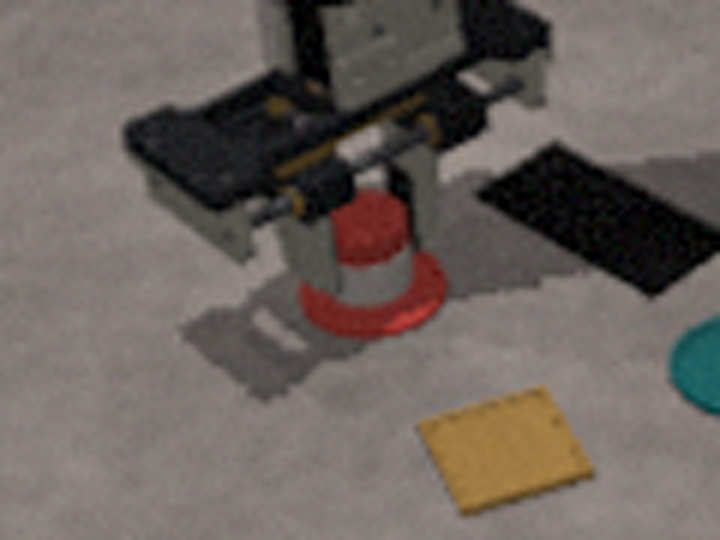

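The crop shows the pot held centred over the coral coaster (370,290). I'll lower it gently.

{"api": "send_rows", "payload": {
  "moves": [
    {"dx":0,"dy":0,"dz":-0.1,"ax":0,"ay":0,"az":0,"gripper":30},
    {"dx":0,"dy":0,"dz":-0.1,"ax":0,"ay":0,"az":0,"gripper":30},
    {"dx":0,"dy":0,"dz":-0.1,"ax":0,"ay":0,"az":0,"gripper":30},
    {"dx":0,"dy":0,"dz":-0.1,"ax":0,"ay":0,"az":0,"gripper":30},
    {"dx":0,"dy":0,"dz":0,"ax":0,"ay":0,"az":0,"gripper":30},
    {"dx":0,"dy":0,"dz":0,"ax":0,"ay":0,"az":0,"gripper":30}
  ]
}}

```text
time: 8.23
tcp_pos: [0.5757, -0.2929, 0.1918]
ee_rot: [-0.0, 0.626, 0.78, 0.0]
contact_force: [0.0, 0.2, -0.2]
gripper_width: 0.0439
gripper_force: 15.0
```

{"api": "send_rows", "payload": {
  "moves": [
    {"dx":0,"dy":0,"dz":-0.1,"ax":0,"ay":0,"az":0,"gripper":30},
    {"dx":0,"dy":0,"dz":0,"ax":0,"ay":0,"az":0,"gripper":30},
    {"dx":0,"dy":0,"dz":0,"ax":0,"ay":0,"az":0,"gripper":30}
  ]
}}

```text
time: 8.48
tcp_pos: [0.5757, -0.2928, 0.1906]
ee_rot: [-0.0, 0.626, 0.78, -0.0]
contact_force: [-0.3, 0.4, 0.1]
gripper_width: 0.0439
gripper_force: 15.0
```

{"api": "send_rows", "payload": {
  "moves": [
    {"dx":0,"dy":0,"dz":-0.1,"ax":0,"ay":0,"az":0,"gripper":30},
    {"dx":0,"dy":0,"dz":0,"ax":0,"ay":0,"az":0,"gripper":30},
    {"dx":0,"dy":0,"dz":0,"ax":0,"ay":0,"az":0,"gripper":30}
  ]
}}

```text
time: 8.73
tcp_pos: [0.5758, -0.2929, 0.19]
ee_rot: [0.0, 0.626, 0.78, 0.0]
contact_force: [0.0, 0.4, 1.6]
gripper_width: 0.0439
gripper_force: 15.0
```

{"api": "send_rows", "payload": {
  "moves": [
    {"dx":0,"dy":0,"dz":-0.1,"ax":0,"ay":0,"az":0,"gripper":30},
    {"dx":0,"dy":0,"dz":0,"ax":0,"ay":0,"az":0,"gripper":30},
    {"dx":0,"dy":0,"dz":0,"ax":0,"ay":0,"az":0,"gripper":30}
  ]
}}

```text
time: 8.98
tcp_pos: [0.5758, -0.2929, 0.1899]
ee_rot: [0.0, 0.626, 0.78, 0.0]
contact_force: [-2.4, 2.2, 8.2]
gripper_width: 0.0438
gripper_force: 15.0
```

Contact made, so I'll release, retreat and move towards the teal pot at (0.5995, 0.1588).

{"api": "send_rows", "payload": {
  "moves": [
    {"dx":0,"dy":0,"dz":0.1,"ax":0,"ay":0,"az":0,"gripper":49},
    {"dx":0,"dy":0,"dz":0,"ax":0,"ay":0,"az":0,"gripper":55},
    {"dx":0,"dy":0,"dz":0,"ax":0,"ay":0,"az":0,"gripper":70},
    {"dx":0,"dy":0,"dz":0,"ax":0,"ay":0,"az":0,"gripper":80},
    {"dx":0,"dy":0,"dz":1.5,"ax":0,"ay":0,"az":0,"gripper":80},
    {"dx":0,"dy":0,"dz":3,"ax":0,"ay":0,"az":0,"gripper":80},
    {"dx":0,"dy":0,"dz":3,"ax":0,"ay":0,"az":0,"gripper":80},
    {"dx":0,"dy":2,"dz":2,"ax":0,"ay":0,"az":0,"gripper":100}
  ]
}}

```text
time: 9.65
tcp_pos: [0.5753, -0.2779, 0.2886]
ee_rot: [0.003, 0.628, 0.778, -0.001]
contact_force: [-0.0, -1.6, 0.9]
gripper_width: 0.0767
gripper_force: 0.0
```

{"api": "send_rows", "payload": {
  "moves": [
    {"dx":0.2,"dy":3.2,"dz":0,"ax":0,"ay":0,"az":0,"gripper":100},
    {"dx":0.2,"dy":3.2,"dz":0,"ax":0,"ay":0,"az":0,"gripper":100},
    {"dx":0.2,"dy":3.2,"dz":0,"ax":0,"ay":0,"az":0,"gripper":100},
    {"dx":0.2,"dy":3.2,"dz":0,"ax":0,"ay":0,"az":0,"gripper":100},
    {"dx":0.2,"dy":3.2,"dz":0,"ax":0,"ay":0,"az":0,"gripper":100},
    {"dx":0.2,"dy":3.2,"dz":0,"ax":0,"ay":0,"az":0,"gripper":100},
    {"dx":0.2,"dy":3.2,"dz":0,"ax":0,"ay":0,"az":0,"gripper":100},
    {"dx":0.2,"dy":3.2,"dz":0,"ax":0,"ay":0,"az":0,"gripper":100}
  ]
}}

```text
time: 10.32
tcp_pos: [0.5917, -0.0153, 0.286]
ee_rot: [0.0, 0.626, 0.78, 0.0]
contact_force: [-0.7, 0.1, -0.7]
gripper_width: 0.0921
gripper_force: 0.0
```

{"api": "send_rows", "payload": {
  "moves": [
    {"dx":0.2,"dy":3.2,"dz":0,"ax":0,"ay":0,"az":0,"gripper":100},
    {"dx":0.2,"dy":3.2,"dz":0,"ax":0,"ay":0,"az":0,"gripper":100},
    {"dx":0.2,"dy":3.2,"dz":0,"ax":0,"ay":0,"az":0,"gripper":100},
    {"dx":0.2,"dy":3.2,"dz":0,"ax":0,"ay":0,"az":0,"gripper":100},
    {"dx":0,"dy":3.2,"dz":0,"ax":0,"ay":0,"az":0,"gripper":100},
    {"dx":0,"dy":2,"dz":0,"ax":0,"ay":0,"az":0,"gripper":100},
    {"dx":0,"dy":0,"dz":0,"ax":0,"ay":0,"az":0,"gripper":100},
    {"dx":0,"dy":0,"dz":0,"ax":0,"ay":0,"az":0,"gripper":100}
  ]
}}

```text
time: 10.98
tcp_pos: [0.5994, 0.1652, 0.2856]
ee_rot: [0.0, 0.625, 0.781, 0.0]
contact_force: [0.7, -1.1, -0.2]
gripper_width: 0.0917
gripper_force: 0.0
```

Run:
```python
from h import *
cs=[]
for n in('top','scene'):
    im=save(n,'x.png'); u,v=proj(n,[.5758,-.2924,.02]).astype(int)
    c=im[v-30:v+30,u-40:u+40]; cs.append(cv2.resize(c,None,fx=5,fy=5,interpolation=cv2.INTER_CUBIC)[:,:,::-1])
cv2.imwrite('pics/c2.png',np.hstack(cs))
```

```text
(no output)
```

View pics/c2.png

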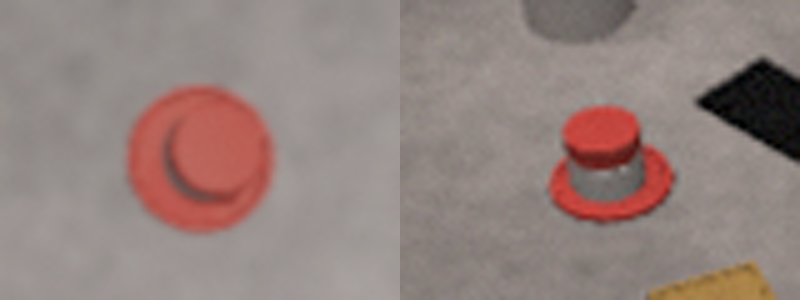

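The pot stands upright inside the coral coaster in both views. Next is the teal pot.

{"api": "send_rows", "payload": {
  "moves": [
    {"dx":0,"dy":-0.3,"dz":-1,"ax":0,"ay":0,"az":0,"gripper":100},
    {"dx":0,"dy":-0.3,"dz":-2,"ax":0,"ay":0,"az":0,"gripper":100},
    {"dx":0,"dy":0,"dz":-2,"ax":0,"ay":0,"az":0,"gripper":100},
    {"dx":0,"dy":0,"dz":-2,"ax":0,"ay":0,"az":0,"gripper":100},
    {"dx":0,"dy":0,"dz":-1.5,"ax":0,"ay":0,"az":0,"gripper":100},
    {"dx":0,"dy":0,"dz":-0.7,"ax":0,"ay":0,"az":0,"gripper":100},
    {"dx":0,"dy":0,"dz":0,"ax":0,"ay":0,"az":0,"gripper":100},
    {"dx":0,"dy":0,"dz":0,"ax":0,"ay":0,"az":0,"gripper":80}
  ]
}}

```text
time: 11.75
tcp_pos: [0.5998, 0.156, 0.1925]
ee_rot: [-0.0, 0.627, 0.779, -0.0]
contact_force: [1.0, -0.2, 0.3]
gripper_width: 0.0888
gripper_force: 0.0
```

{"api": "send_rows", "payload": {
  "moves": [
    {"dx":0,"dy":0,"dz":0,"ax":0,"ay":0,"az":0,"gripper":60},
    {"dx":0,"dy":0,"dz":0,"ax":0,"ay":0,"az":0,"gripper":50},
    {"dx":0,"dy":0,"dz":0,"ax":0,"ay":0,"az":0,"gripper":40},
    {"dx":0,"dy":0,"dz":0,"ax":0,"ay":0,"az":0,"gripper":30},
    {"dx":0,"dy":0,"dz":0,"ax":0,"ay":0,"az":0,"gripper":30},
    {"dx":0,"dy":0,"dz":0,"ax":0,"ay":0,"az":0,"gripper":30},
    {"dx":0,"dy":0,"dz":0,"ax":0,"ay":0,"az":0,"gripper":30}
  ]
}}

```text
time: 12.33
tcp_pos: [0.5998, 0.1572, 0.1929]
ee_rot: [0.0, 0.626, 0.78, 0.0]
contact_force: [0.1, 0.0, 1.8]
gripper_width: 0.0437
gripper_force: 15.0
```

{"api": "send_rows", "payload": {
  "moves": [
    {"dx":0,"dy":0,"dz":1,"ax":0,"ay":0,"az":0,"gripper":30},
    {"dx":0,"dy":0,"dz":2,"ax":0,"ay":0,"az":0,"gripper":30},
    {"dx":0,"dy":0,"dz":2.5,"ax":0,"ay":0,"az":0,"gripper":30},
    {"dx":-0.6,"dy":-1.2,"dz":1.5,"ax":0,"ay":0,"az":0,"gripper":30},
    {"dx":-1,"dy":-2,"dz":1,"ax":0,"ay":0,"az":0,"gripper":30},
    {"dx":-1.2,"dy":-2.5,"dz":0,"ax":0,"ay":0,"az":0,"gripper":30},
    {"dx":-1.2,"dy":-2.5,"dz":0,"ax":0,"ay":0,"az":0,"gripper":30},
    {"dx":-1.2,"dy":-2.5,"dz":0,"ax":0,"ay":0,"az":0,"gripper":30}
  ]
}}

```text
time: 13.0
tcp_pos: [0.5471, 0.0493, 0.2737]
ee_rot: [0.0, 0.626, 0.78, 0.0]
contact_force: [-0.5, -0.6, 0.2]
gripper_width: 0.044
gripper_force: 15.0
```

{"api": "send_rows", "payload": {
  "moves": [
    {"dx":-1.2,"dy":-2.5,"dz":0,"ax":0,"ay":0,"az":0,"gripper":30},
    {"dx":-1.2,"dy":-2.5,"dz":0,"ax":0,"ay":0,"az":0,"gripper":30},
    {"dx":-1.2,"dy":-2.5,"dz":0,"ax":0,"ay":0,"az":0,"gripper":30},
    {"dx":-1.2,"dy":-2.5,"dz":0,"ax":0,"ay":0,"az":0,"gripper":30},
    {"dx":-1.2,"dy":-2.5,"dz":0,"ax":0,"ay":0,"az":0,"gripper":30},
    {"dx":-1.2,"dy":-2.5,"dz":0,"ax":0,"ay":0,"az":0,"gripper":30},
    {"dx":-1.2,"dy":-2.5,"dz":0,"ax":0,"ay":0,"az":0,"gripper":30},
    {"dx":-0.8,"dy":-2,"dz":0,"ax":0,"ay":0,"az":0,"gripper":30}
  ]
}}

```text
time: 13.67
tcp_pos: [0.4543, -0.1468, 0.2733]
ee_rot: [0.0, 0.627, 0.779, -0.0]
contact_force: [-0.1, -0.5, -1.0]
gripper_width: 0.0439
gripper_force: 15.0
```

{"api": "send_rows", "payload": {
  "moves": [
    {"dx":0,"dy":0,"dz":0,"ax":0,"ay":0,"az":0,"gripper":30},
    {"dx":0,"dy":0,"dz":0,"ax":0,"ay":0,"az":0,"gripper":30}
  ]
}}

```text
time: 13.83
tcp_pos: [0.4552, -0.1462, 0.2733]
ee_rot: [0.0, 0.627, 0.779, 0.0]
contact_force: [-0.3, 0.1, -0.9]
gripper_width: 0.0438
gripper_force: 15.0
```

{"api": "send_rows", "payload": {
  "moves": [
    {"dx":-0.2,"dy":-0.3,"dz":-1,"ax":0,"ay":0,"az":0,"gripper":30},
    {"dx":0,"dy":-0.2,"dz":-2,"ax":0,"ay":0,"az":0,"gripper":30},
    {"dx":0,"dy":0,"dz":-2,"ax":0,"ay":0,"az":0,"gripper":30},
    {"dx":0,"dy":0,"dz":-1.5,"ax":0,"ay":0,"az":0,"gripper":30},
    {"dx":0,"dy":0,"dz":-1,"ax":0,"ay":0,"az":0,"gripper":30},
    {"dx":0,"dy":0,"dz":-0.3,"ax":0,"ay":0,"az":0,"gripper":30},
    {"dx":0,"dy":0,"dz":0,"ax":0,"ay":0,"az":0,"gripper":30},
    {"dx":0,"dy":0,"dz":0,"ax":0,"ay":0,"az":0,"gripper":30}
  ]
}}

```text
time: 14.5
tcp_pos: [0.4541, -0.1495, 0.1949]
ee_rot: [0.0, 0.626, 0.78, 0.0]
contact_force: [0.3, -1.0, -0.6]
gripper_width: 0.0437
gripper_force: 15.0
```

{"api": "send_rows", "payload": {
  "moves": [
    {"dx":0,"dy":0,"dz":-0.1,"ax":0,"ay":0,"az":0,"gripper":30},
    {"dx":0,"dy":0,"dz":-0.1,"ax":0,"ay":0,"az":0,"gripper":30},
    {"dx":0,"dy":0,"dz":-0.1,"ax":0,"ay":0,"az":0,"gripper":30},
    {"dx":0,"dy":0,"dz":0,"ax":0,"ay":0,"az":0,"gripper":30},
    {"dx":0,"dy":0,"dz":0,"ax":0,"ay":0,"az":0,"gripper":30}
  ]
}}

```text
time: 14.92
tcp_pos: [0.4538, -0.1499, 0.192]
ee_rot: [0.0, 0.626, 0.78, 0.0]
contact_force: [0.0, -0.0, -0.1]
gripper_width: 0.0437
gripper_force: 15.0
```

{"api": "send_rows", "payload": {
  "moves": [
    {"dx":0,"dy":0,"dz":-0.1,"ax":0,"ay":0,"az":0,"gripper":30},
    {"dx":0,"dy":0,"dz":-0.1,"ax":0,"ay":0,"az":0,"gripper":30},
    {"dx":0,"dy":0,"dz":0,"ax":0,"ay":0,"az":0,"gripper":30},
    {"dx":0,"dy":0,"dz":0,"ax":0,"ay":0,"az":0,"gripper":30}
  ]
}}

```text
time: 15.25
tcp_pos: [0.4536, -0.1498, 0.1896]
ee_rot: [-0.0, 0.626, 0.78, -0.0]
contact_force: [0.0, -0.3, 0.3]
gripper_width: 0.0436
gripper_force: 15.0
```

{"api": "send_rows", "payload": {
  "moves": [
    {"dx":0,"dy":0,"dz":-0.1,"ax":0,"ay":0,"az":0,"gripper":30},
    {"dx":0,"dy":0,"dz":0,"ax":0,"ay":0,"az":0,"gripper":30},
    {"dx":0,"dy":0,"dz":0,"ax":0,"ay":0,"az":0,"gripper":30}
  ]
}}

```text
time: 15.5
tcp_pos: [0.4538, -0.1499, 0.1889]
ee_rot: [0.0, 0.626, 0.78, 0.0]
contact_force: [-0.7, -0.2, 2.1]
gripper_width: 0.0436
gripper_force: 15.0
```

{"api": "send_rows", "payload": {
  "moves": [
    {"dx":0,"dy":0,"dz":0,"ax":0,"ay":0,"az":0,"gripper":49},
    {"dx":0,"dy":0,"dz":0,"ax":0,"ay":0,"az":0,"gripper":55},
    {"dx":0,"dy":0,"dz":0,"ax":0,"ay":0,"az":0,"gripper":70},
    {"dx":0,"dy":0,"dz":0,"ax":0,"ay":0,"az":0,"gripper":80},
    {"dx":0,"dy":0,"dz":1.5,"ax":0,"ay":0,"az":0,"gripper":80},
    {"dx":0,"dy":0,"dz":3,"ax":0,"ay":0,"az":0,"gripper":80},
    {"dx":0,"dy":0,"dz":4,"ax":0,"ay":0,"az":0,"gripper":80},
    {"dx":0,"dy":2,"dz":3,"ax":0,"ay":0,"az":0,"gripper":100}
  ]
}}

```text
time: 16.17
tcp_pos: [0.4537, -0.1331, 0.3058]
ee_rot: [0.001, 0.628, 0.778, -0.001]
contact_force: [1.8, 0.7, 1.1]
gripper_width: 0.0767
gripper_force: 0.0
```

{"api": "send_rows", "payload": {
  "moves": [
    {"dx":0,"dy":3.1,"dz":0,"ax":0,"ay":0,"az":-0.39,"gripper":100},
    {"dx":0,"dy":3.1,"dz":0,"ax":0,"ay":0,"az":-0.39,"gripper":100},
    {"dx":0,"dy":3.1,"dz":0,"ax":0,"ay":0,"az":0,"gripper":100},
    {"dx":0,"dy":3.1,"dz":0,"ax":0,"ay":0,"az":0,"gripper":100},
    {"dx":0,"dy":3.1,"dz":0,"ax":0,"ay":0,"az":0,"gripper":100},
    {"dx":0,"dy":3.1,"dz":0,"ax":0,"ay":0,"az":0,"gripper":100},
    {"dx":0,"dy":3.1,"dz":0,"ax":0,"ay":0,"az":0,"gripper":100},
    {"dx":0,"dy":3.1,"dz":0,"ax":0,"ay":0,"az":0,"gripper":100}
  ]
}}

```text
time: 16.83
tcp_pos: [0.4534, 0.1196, 0.3038]
ee_rot: [0.0, 0.657, 0.754, 0.0]
contact_force: [0.7, 0.0, -0.3]
gripper_width: 0.092
gripper_force: 0.0
```

{"api": "send_rows", "payload": {
  "moves": [
    {"dx":0,"dy":3.1,"dz":0,"ax":0,"ay":0,"az":0,"gripper":100},
    {"dx":0,"dy":3.1,"dz":0,"ax":0,"ay":0,"az":0,"gripper":100},
    {"dx":0,"dy":3.1,"dz":0,"ax":0,"ay":0,"az":0,"gripper":100},
    {"dx":0,"dy":3.1,"dz":0,"ax":0,"ay":0,"az":0,"gripper":100},
    {"dx":0,"dy":3.1,"dz":0,"ax":0,"ay":0,"az":0,"gripper":100},
    {"dx":0,"dy":1.5,"dz":0,"ax":0,"ay":0,"az":0,"gripper":100},
    {"dx":0,"dy":0,"dz":0,"ax":0,"ay":0,"az":0,"gripper":100},
    {"dx":0,"dy":0,"dz":0,"ax":0,"ay":0,"az":0,"gripper":100}
  ]
}}

```text
time: 17.5
tcp_pos: [0.4533, 0.2888, 0.3034]
ee_rot: [-0.0, 0.657, 0.754, -0.0]
contact_force: [0.1, -0.8, 0.7]
gripper_width: 0.0921
gripper_force: 0.0
```

Run:
```python
from h import *
cs=[]
for n,P in(('top',[.4525,-.15,.02]),('scene',[.4525,-.15,.02]),('scene',[.45,.288,.04])):
    im=save(n,'x.png'); u,v=proj(n,P).astype(int)
    c=im[v-30:v+30,u-26:u+26]; cs.append(cv2.resize(c,None,fx=5,fy=5,interpolation=cv2.INTER_CUBIC)[:,:,::-1])
cv2.imwrite('pics/c3.png',np.hstack(cs))
```

```text
(no output)
```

View pics/c3.png

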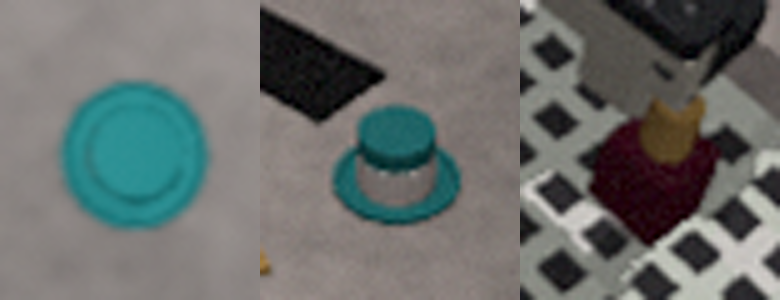

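The teal pot stands centred in its coaster. The bottle is right below the gripper, so I'll descend.

{"api": "send_rows", "payload": {
  "moves": [
    {"dx":-0.4,"dy":-0.1,"dz":0,"ax":0,"ay":0,"az":0,"gripper":100},
    {"dx":0,"dy":0,"dz":-2,"ax":0,"ay":0,"az":0,"gripper":100},
    {"dx":0,"dy":0,"dz":-2.5,"ax":0,"ay":0,"az":0,"gripper":100},
    {"dx":0,"dy":0,"dz":-2.5,"ax":0,"ay":0,"az":0,"gripper":100},
    {"dx":0,"dy":0,"dz":-2,"ax":0,"ay":0,"az":0,"gripper":100},
    {"dx":0,"dy":0,"dz":-1.3,"ax":0,"ay":0,"az":0,"gripper":100},
    {"dx":0,"dy":0,"dz":-0.5,"ax":0,"ay":0,"az":0,"gripper":100},
    {"dx":0,"dy":0,"dz":0,"ax":0,"ay":0,"az":0,"gripper":90}
  ]
}}

```text
time: 18.32
tcp_pos: [0.4493, 0.2859, 0.1946]
ee_rot: [-0.0, 0.658, 0.753, -0.001]
contact_force: [-1.5, 0.0, 0.6]
gripper_width: 0.0885
gripper_force: 0.0
```

{"api": "send_rows", "payload": {
  "moves": [
    {"dx":0,"dy":0,"dz":0,"ax":0,"ay":0,"az":0,"gripper":60},
    {"dx":0,"dy":0,"dz":0,"ax":0,"ay":0,"az":0,"gripper":50},
    {"dx":0,"dy":0,"dz":0,"ax":0,"ay":0,"az":0,"gripper":40},
    {"dx":0,"dy":0,"dz":0,"ax":0,"ay":0,"az":0,"gripper":35},
    {"dx":0,"dy":0,"dz":0,"ax":0,"ay":0,"az":0,"gripper":30},
    {"dx":0,"dy":0,"dz":0,"ax":0,"ay":0,"az":0,"gripper":20},
    {"dx":0,"dy":0,"dz":0,"ax":0,"ay":0,"az":0,"gripper":20},
    {"dx":0,"dy":0,"dz":0,"ax":0,"ay":0,"az":0,"gripper":20}
  ]
}}

```text
time: 18.98
tcp_pos: [0.4497, 0.2872, 0.1958]
ee_rot: [0.0, 0.657, 0.754, 0.0]
contact_force: [0.8, 0.9, -0.4]
gripper_width: 0.0362
gripper_force: 0.0
```

{"api": "send_rows", "payload": {
  "moves": [
    {"dx":0,"dy":0,"dz":0,"ax":0,"ay":0,"az":0,"gripper":20},
    {"dx":0,"dy":0,"dz":0,"ax":0,"ay":0,"az":0,"gripper":20}
  ]
}}

```text
time: 19.15
tcp_pos: [0.4497, 0.2872, 0.1958]
ee_rot: [-0.0, 0.657, 0.754, 0.0]
contact_force: [0.1, -0.6, 0.8]
gripper_width: 0.0346
gripper_force: 14.6
```

{"api": "send_rows", "payload": {
  "moves": [
    {"dx":0,"dy":0,"dz":1,"ax":0,"ay":0,"az":0,"gripper":20},
    {"dx":0,"dy":0,"dz":2,"ax":0,"ay":0,"az":0,"gripper":20},
    {"dx":0,"dy":0,"dz":2.5,"ax":0,"ay":0,"az":0,"gripper":20},
    {"dx":0.3,"dy":-1,"dz":1.5,"ax":0,"ay":0,"az":0,"gripper":20},
    {"dx":0.5,"dy":-2,"dz":1,"ax":0,"ay":0,"az":0,"gripper":20},
    {"dx":0.7,"dy":-2.6,"dz":0,"ax":0,"ay":0,"az":0,"gripper":20},
    {"dx":0.7,"dy":-2.6,"dz":0,"ax":0,"ay":0,"az":0,"gripper":20},
    {"dx":0.7,"dy":-2.6,"dz":0,"ax":0,"ay":0,"az":0,"gripper":20}
  ]
}}

```text
time: 19.82
tcp_pos: [0.4788, 0.1783, 0.2768]
ee_rot: [0.0, 0.657, 0.754, 0.0]
contact_force: [-0.5, -0.2, -0.2]
gripper_width: 0.0345
gripper_force: 14.6
```

{"api": "send_rows", "payload": {
  "moves": [
    {"dx":0.7,"dy":-2.6,"dz":0,"ax":0,"ay":0,"az":0,"gripper":20},
    {"dx":0.7,"dy":-2.6,"dz":0,"ax":0,"ay":0,"az":0,"gripper":20},
    {"dx":0.7,"dy":-2.6,"dz":0,"ax":0,"ay":0,"az":0,"gripper":20},
    {"dx":0.7,"dy":-2.6,"dz":0,"ax":0,"ay":0,"az":0,"gripper":20},
    {"dx":0.7,"dy":-2.6,"dz":0,"ax":0,"ay":0,"az":0,"gripper":20},
    {"dx":0.7,"dy":-2.6,"dz":0,"ax":0,"ay":0,"az":0,"gripper":20},
    {"dx":0.7,"dy":-2.6,"dz":0,"ax":0,"ay":0,"az":0,"gripper":20},
    {"dx":0.7,"dy":-2.6,"dz":0,"ax":0,"ay":0,"az":0,"gripper":20}
  ]
}}

```text
time: 20.48
tcp_pos: [0.5348, -0.0301, 0.2763]
ee_rot: [-0.0, 0.657, 0.754, 0.0]
contact_force: [1.3, -0.6, -1.0]
gripper_width: 0.0345
gripper_force: 14.6
```

{"api": "send_rows", "payload": {
  "moves": [
    {"dx":0.7,"dy":-2.6,"dz":0,"ax":0,"ay":0,"az":0,"gripper":20},
    {"dx":0.7,"dy":-2.6,"dz":0,"ax":0,"ay":0,"az":0,"gripper":20},
    {"dx":0.7,"dy":-2.6,"dz":0,"ax":0,"ay":0,"az":0,"gripper":20},
    {"dx":0.7,"dy":-2.6,"dz":0,"ax":0,"ay":0,"az":0,"gripper":20},
    {"dx":0.7,"dy":-2,"dz":0,"ax":0,"ay":0,"az":0,"gripper":20},
    {"dx":0,"dy":0,"dz":0,"ax":0,"ay":0,"az":0,"gripper":20},
    {"dx":0,"dy":0,"dz":0,"ax":0,"ay":0,"az":0,"gripper":20}
  ]
}}

```text
time: 21.07
tcp_pos: [0.5695, -0.1545, 0.2761]
ee_rot: [0.0, 0.659, 0.753, -0.0]
contact_force: [0.1, -0.1, -1.3]
gripper_width: 0.0347
gripper_force: 14.6
```

{"api": "send_rows", "payload": {
  "moves": [
    {"dx":0.4,"dy":-0.3,"dz":0,"ax":0,"ay":0,"az":-0.6,"gripper":20},
    {"dx":0.1,"dy":-0.3,"dz":-1,"ax":0,"ay":0,"az":-0.6,"gripper":20},
    {"dx":0,"dy":0,"dz":-2,"ax":0,"ay":0,"az":-0.6,"gripper":20},
    {"dx":0,"dy":0,"dz":-2,"ax":0,"ay":0,"az":-0.6,"gripper":20},
    {"dx":0,"dy":0,"dz":-1.5,"ax":0,"ay":0,"az":0,"gripper":20},
    {"dx":0,"dy":0,"dz":-1,"ax":0,"ay":0,"az":0,"gripper":20},
    {"dx":0,"dy":0,"dz":-0.3,"ax":0,"ay":0,"az":0,"gripper":20},
    {"dx":0,"dy":0,"dz":0,"ax":0,"ay":0,"az":0,"gripper":20}
  ]
}}

```text
time: 21.73
tcp_pos: [0.5744, -0.1577, 0.1971]
ee_rot: [-0.001, 0.746, 0.666, -0.0]
contact_force: [0.6, -0.3, -1.5]
gripper_width: 0.0347
gripper_force: 14.6
```

{"api": "send_rows", "payload": {
  "moves": [
    {"dx":0,"dy":0,"dz":-0.1,"ax":0,"ay":0,"az":0,"gripper":20},
    {"dx":0,"dy":0,"dz":-0.1,"ax":0,"ay":0,"az":0,"gripper":20},
    {"dx":0,"dy":0,"dz":-0.1,"ax":0,"ay":0,"az":0,"gripper":20},
    {"dx":0,"dy":0,"dz":0,"ax":0,"ay":0,"az":0,"gripper":20},
    {"dx":0,"dy":0,"dz":0,"ax":0,"ay":0,"az":0,"gripper":20}
  ]
}}

```text
time: 22.15
tcp_pos: [0.5749, -0.1589, 0.1952]
ee_rot: [0.0, 0.747, 0.665, 0.0]
contact_force: [-0.2, -0.2, -0.6]
gripper_width: 0.0344
gripper_force: 14.6
```

{"api": "send_rows", "payload": {
  "moves": [
    {"dx":0,"dy":0,"dz":-0.1,"ax":0,"ay":0,"az":0,"gripper":20},
    {"dx":0,"dy":0,"dz":-0.1,"ax":0,"ay":0,"az":0,"gripper":20},
    {"dx":0,"dy":0,"dz":-0.1,"ax":0,"ay":0,"az":0,"gripper":20},
    {"dx":0,"dy":0,"dz":0,"ax":0,"ay":0,"az":0,"gripper":20},
    {"dx":0,"dy":0,"dz":0,"ax":0,"ay":0,"az":0,"gripper":20}
  ]
}}

```text
time: 22.57
tcp_pos: [0.575, -0.1591, 0.1936]
ee_rot: [0.0, 0.747, 0.665, 0.0]
contact_force: [-4.8, 1.4, 13.5]
gripper_width: 0.0343
gripper_force: 14.8
```

{"api": "send_rows", "payload": {
  "moves": [
    {"dx":0,"dy":0,"dz":-0.1,"ax":0,"ay":0,"az":0,"gripper":20},
    {"dx":0,"dy":0,"dz":0,"ax":0,"ay":0,"az":0,"gripper":20},
    {"dx":0,"dy":0,"dz":0,"ax":0,"ay":0,"az":0,"gripper":20}
  ]
}}

```text
time: 22.82
tcp_pos: [0.5752, -0.1592, 0.193]
ee_rot: [0.001, 0.747, 0.665, 0.0]
contact_force: [-5.1, 0.9, 16.3]
gripper_width: 0.0339
gripper_force: 14.9
```

Run:
```python
from h import *
cs=[]
for n,P in(('top',[.574,-.16,.02]),('scene',[.574,-.16,.03])):
    im=save(n,'x.png'); u,v=proj(n,P).astype(int)
    c=im[v-35:v+35,u-45:u+45]; cs.append(cv2.resize(c,None,fx=4.4*2 if 0 else 4.4,fy=4.4,interpolation=cv2.INTER_CUBIC)[:,:,::-1])
cv2.imwrite('pics/c4.png',np.hstack(cs))
```

```text
(no output)
```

View pics/c4.png

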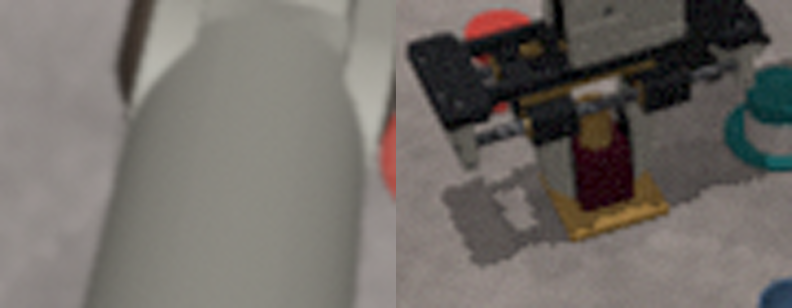

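Run:
```python
from fit import *
im=save('scene','x.png'); S=10
u,v=proj('scene',[.574,-.16,.03]).astype(int)
def crop(): return cv2.resize(im[v-26:v+24,u-19:u+19],None,fx=S,fy=S,interpolation=cv2.INTER_CUBIC)[:,:,::-1].copy()
c0=crop();c1=crop()
def draw(c,V,p,z,col):
    a=p[2];R=np.array([[np.cos(a),-np.sin(a),0],[np.sin(a),np.cos(a),0],[0,0,1]])
    q=(proj('scene',V@R.T+[p[0],p[1],z])-[u-19,v-26]+.5)*S
    cv2.polylines(c,[np.round(q).astype(int)],True,col,1)
sq=lambda w:np.array([[-w,-w,0],[w,-w,0],[w,w,0],[-w,w,0]])/2
D=(.5742,-.1603,-.135)
draw(c1,sq(.054),D,.005,(255,255,255));draw(c1,sq(.054),D,.002,(255,255,0))
draw(c1,sq(.034),(.575,-.159,-.125),.002,(0,255,0));draw(c1,sq(.034),(.575,-.159,-.125),.044,(0,255,0))
cv2.imwrite('pics/c5.png',np.hstack([c0,c1]))
```

```text
(no output)
```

View pics/c5.png

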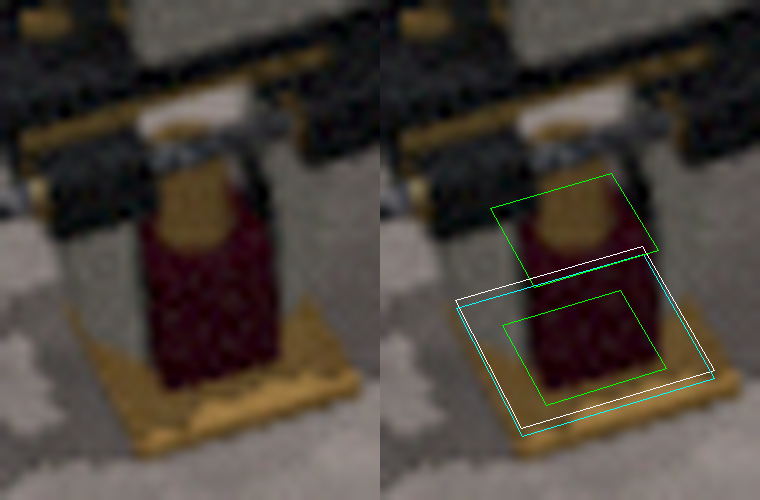

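The overlay shows the bottle base well inside the inner rim, with at least 6 mm all round. I'll relieve the push and release.

{"api": "send_rows", "payload": {
  "moves": [
    {"dx":0,"dy":0,"dz":0.1,"ax":0,"ay":0,"az":0,"gripper":20},
    {"dx":0,"dy":0,"dz":0.1,"ax":0,"ay":0,"az":0,"gripper":20},
    {"dx":0,"dy":0,"dz":0,"ax":0,"ay":0,"az":0,"gripper":20}
  ]
}}

```text
time: 23.22
tcp_pos: [0.5749, -0.1589, 0.1931]
ee_rot: [0.0, 0.747, 0.665, 0.0]
contact_force: [-1.8, 0.7, 6.0]
gripper_width: 0.0341
gripper_force: 14.8
```

{"api": "send_rows", "payload": {
  "moves": [
    {"dx":0,"dy":0,"dz":0,"ax":0,"ay":0,"az":0,"gripper":39},
    {"dx":0,"dy":0,"dz":0,"ax":0,"ay":0,"az":0,"gripper":45},
    {"dx":0,"dy":0,"dz":0,"ax":0,"ay":0,"az":0,"gripper":60},
    {"dx":0,"dy":0,"dz":0,"ax":0,"ay":0,"az":0,"gripper":75},
    {"dx":0,"dy":0,"dz":0,"ax":0,"ay":0,"az":0,"gripper":75},
    {"dx":0,"dy":0,"dz":1.5,"ax":0,"ay":0,"az":0,"gripper":75},
    {"dx":0,"dy":0,"dz":3,"ax":0,"ay":0,"az":0,"gripper":75},
    {"dx":0,"dy":0,"dz":4,"ax":0,"ay":0,"az":0,"gripper":75}
  ]
}}

```text
time: 23.88
tcp_pos: [0.5731, -0.1584, 0.2754]
ee_rot: [-0.003, 0.747, 0.665, -0.002]
contact_force: [0.5, 0.3, 0.0]
gripper_width: 0.0684
gripper_force: 0.0
```

{"api": "send_rows", "payload": {
  "moves": [
    {"dx":0,"dy":0,"dz":3,"ax":0,"ay":0,"az":0,"gripper":75},
    {"dx":0,"dy":2,"dz":0,"ax":0,"ay":0,"az":0.53,"gripper":100},
    {"dx":0,"dy":3.1,"dz":0,"ax":0,"ay":0,"az":0.53,"gripper":100},
    {"dx":0,"dy":3.1,"dz":0,"ax":0,"ay":0,"az":0.53,"gripper":100},
    {"dx":0,"dy":3.1,"dz":0,"ax":0,"ay":0,"az":0.53,"gripper":100},
    {"dx":0,"dy":3.1,"dz":0,"ax":0,"ay":0,"az":0.53,"gripper":100},
    {"dx":0,"dy":3.1,"dz":0,"ax":0,"ay":0,"az":0.53,"gripper":100},
    {"dx":0,"dy":3.1,"dz":0,"ax":0,"ay":0,"az":0,"gripper":100}
  ]
}}

```text
time: 24.55
tcp_pos: [0.5744, 0.0487, 0.3075]
ee_rot: [-0.0, 0.625, 0.781, 0.0]
contact_force: [1.2, 0.2, -0.5]
gripper_width: 0.092
gripper_force: 0.0
```

{"api": "send_rows", "payload": {
  "moves": [
    {"dx":0,"dy":3.1,"dz":0,"ax":0,"ay":0,"az":0,"gripper":100},
    {"dx":0,"dy":3.1,"dz":0,"ax":0,"ay":0,"az":0,"gripper":100},
    {"dx":0,"dy":3.1,"dz":0,"ax":0,"ay":0,"az":0,"gripper":100},
    {"dx":0,"dy":3.1,"dz":0,"ax":0,"ay":0,"az":0,"gripper":100},
    {"dx":0,"dy":3.1,"dz":0,"ax":0,"ay":0,"az":0,"gripper":100},
    {"dx":0,"dy":3.1,"dz":0,"ax":0,"ay":0,"az":0,"gripper":100},
    {"dx":0.4,"dy":3.1,"dz":0,"ax":0,"ay":0,"az":0,"gripper":100},
    {"dx":0,"dy":2.5,"dz":0,"ax":0,"ay":0,"az":0,"gripper":100}
  ]
}}

```text
time: 25.22
tcp_pos: [0.5784, 0.2921, 0.3075]
ee_rot: [-0.0, 0.625, 0.78, 0.001]
contact_force: [-0.3, 0.4, -0.7]
gripper_width: 0.0917
gripper_force: 0.0
```

{"api": "send_rows", "payload": {
  "moves": [
    {"dx":0,"dy":0,"dz":-2,"ax":0,"ay":0,"az":0,"gripper":100},
    {"dx":0,"dy":0,"dz":-2,"ax":0,"ay":0,"az":0,"gripper":100},
    {"dx":0,"dy":0,"dz":0,"ax":0,"ay":0,"az":0,"gripper":100},
    {"dx":0,"dy":0,"dz":0,"ax":0,"ay":0,"az":0,"gripper":100}
  ]
}}

```text
time: 25.55
tcp_pos: [0.578, 0.2887, 0.2662]
ee_rot: [-0.001, 0.626, 0.78, -0.002]
contact_force: [0.6, -0.3, 0.6]
gripper_width: 0.0917
gripper_force: 0.0
```

Run:
```python
from h import *
cs=[]
for n,P in(('top',[.574,-.16,.02]),('scene',[.574,-.16,.03]),('scene',[.579,.3,.03])):
    im=save(n,'x.png'); u,v=proj(n,P).astype(int)
    c=im[v-35:v+35,u-26:u+26]; cs.append(cv2.resize(c,None,fx=5,fy=5,interpolation=cv2.INTER_CUBIC)[:,:,::-1])
cv2.imwrite('pics/c6.png',np.hstack(cs))
```

```text
(no output)
```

View pics/c6.png

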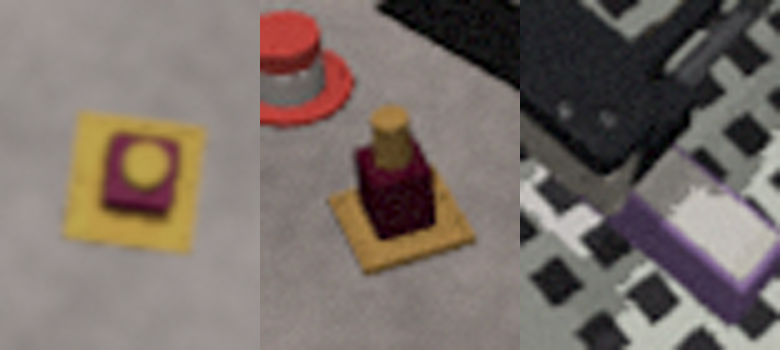

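The bottle stands upright in the brass dish, and the gripper is over the buffer.

{"api": "send_rows", "payload": {
  "moves": [
    {"dx":0.1,"dy":0.6,"dz":0,"ax":0,"ay":0,"az":0,"gripper":100},
    {"dx":0,"dy":0.5,"dz":-1,"ax":0,"ay":0,"az":0,"gripper":100},
    {"dx":0,"dy":0,"dz":-2,"ax":0,"ay":0,"az":0,"gripper":100},
    {"dx":0,"dy":0,"dz":-2,"ax":0,"ay":0,"az":0,"gripper":100},
    {"dx":0,"dy":0,"dz":-1.8,"ax":0,"ay":0,"az":0,"gripper":100},
    {"dx":0,"dy":0,"dz":-1,"ax":0,"ay":0,"az":0,"gripper":100},
    {"dx":0,"dy":0,"dz":0,"ax":0,"ay":0,"az":0,"gripper":100},
    {"dx":0,"dy":0,"dz":0,"ax":0,"ay":0,"az":0,"gripper":80}
  ]
}}

```text
time: 26.37
tcp_pos: [0.5796, 0.3005, 0.1894]
ee_rot: [-0.0, 0.626, 0.78, -0.0]
contact_force: [0.1, 0.8, 0.9]
gripper_width: 0.0885
gripper_force: 0.0
```

{"api": "send_rows", "payload": {
  "moves": [
    {"dx":0,"dy":0,"dz":0,"ax":0,"ay":0,"az":0,"gripper":60},
    {"dx":0,"dy":0,"dz":0,"ax":0,"ay":0,"az":0,"gripper":45},
    {"dx":0,"dy":0,"dz":0,"ax":0,"ay":0,"az":0,"gripper":38},
    {"dx":0,"dy":0,"dz":0,"ax":0,"ay":0,"az":0,"gripper":30},
    {"dx":0,"dy":0,"dz":0,"ax":0,"ay":0,"az":0,"gripper":20},
    {"dx":0,"dy":0,"dz":0,"ax":0,"ay":0,"az":0,"gripper":15},
    {"dx":0,"dy":0,"dz":0,"ax":0,"ay":0,"az":0,"gripper":15},
    {"dx":0,"dy":0,"dz":0,"ax":0,"ay":0,"az":0,"gripper":15}
  ]
}}

```text
time: 27.03
tcp_pos: [0.5797, 0.3001, 0.1898]
ee_rot: [0.0, 0.626, 0.78, 0.0]
contact_force: [0.9, 0.2, 0.5]
gripper_width: 0.0366
gripper_force: 0.0
```

{"api": "send_rows", "payload": {
  "moves": [
    {"dx":0,"dy":0,"dz":0,"ax":0,"ay":0,"az":0,"gripper":15},
    {"dx":0,"dy":0,"dz":0,"ax":0,"ay":0,"az":0,"gripper":15}
  ]
}}

```text
time: 27.2
tcp_pos: [0.5797, 0.3002, 0.1897]
ee_rot: [-0.0, 0.626, 0.78, -0.0]
contact_force: [-0.6, 0.1, 0.7]
gripper_width: 0.0301
gripper_force: 15.0
```

{"api": "send_rows", "payload": {
  "moves": [
    {"dx":0,"dy":0,"dz":1,"ax":0,"ay":0,"az":0,"gripper":15},
    {"dx":0,"dy":0,"dz":2,"ax":0,"ay":0,"az":0,"gripper":15},
    {"dx":0,"dy":-0.5,"dz":3,"ax":0,"ay":0,"az":0,"gripper":15},
    {"dx":-0.3,"dy":-1.5,"dz":3,"ax":0,"ay":0,"az":0,"gripper":15},
    {"dx":-0.5,"dy":-2.5,"dz":2,"ax":0,"ay":0,"az":0,"gripper":15},
    {"dx":-0.6,"dy":-3,"dz":0,"ax":0,"ay":0,"az":0,"gripper":15},
    {"dx":-0.6,"dy":-3,"dz":0,"ax":0,"ay":0,"az":0,"gripper":15},
    {"dx":-0.6,"dy":-3,"dz":0,"ax":0,"ay":0,"az":0,"gripper":15}
  ]
}}

```text
time: 27.87
tcp_pos: [0.5534, 0.1641, 0.3012]
ee_rot: [0.001, 0.626, 0.78, 0.001]
contact_force: [-0.0, -0.2, -1.0]
gripper_width: 0.0296
gripper_force: 15.0
```

{"api": "send_rows", "payload": {
  "moves": [
    {"dx":-0.6,"dy":-3,"dz":0,"ax":0,"ay":0,"az":0,"gripper":15},
    {"dx":-0.6,"dy":-3,"dz":0,"ax":0,"ay":0,"az":0,"gripper":15},
    {"dx":-0.6,"dy":-3,"dz":0,"ax":0,"ay":0,"az":0,"gripper":15},
    {"dx":-0.6,"dy":-3,"dz":0,"ax":0,"ay":0,"az":0,"gripper":15},
    {"dx":-0.7,"dy":-3,"dz":0,"ax":0,"ay":0,"az":0,"gripper":15},
    {"dx":-0.7,"dy":-3,"dz":0,"ax":0,"ay":0,"az":0,"gripper":15},
    {"dx":-0.7,"dy":-3,"dz":0,"ax":0,"ay":0,"az":0,"gripper":15},
    {"dx":-0.7,"dy":-3,"dz":0,"ax":0,"ay":0,"az":0,"gripper":15}
  ]
}}

```text
time: 28.53
tcp_pos: [0.5012, -0.0762, 0.3006]
ee_rot: [0.0, 0.626, 0.78, 0.0]
contact_force: [1.1, -0.1, 0.6]
gripper_width: 0.0302
gripper_force: 15.0
```

{"api": "send_rows", "payload": {
  "moves": [
    {"dx":-0.7,"dy":-3,"dz":0,"ax":0,"ay":0,"az":0.25,"gripper":15},
    {"dx":-0.7,"dy":-3,"dz":0,"ax":0,"ay":0,"az":0.25,"gripper":15},
    {"dx":-0.7,"dy":-3,"dz":0,"ax":0,"ay":0,"az":0.25,"gripper":15},
    {"dx":-0.7,"dy":-3,"dz":0,"ax":0,"ay":0,"az":0,"gripper":15},
    {"dx":-0.7,"dy":-3,"dz":0,"ax":0,"ay":0,"az":0,"gripper":15},
    {"dx":-0.7,"dy":-2.5,"dz":0,"ax":0,"ay":0,"az":0,"gripper":15},
    {"dx":0,"dy":0,"dz":0,"ax":0,"ay":0,"az":0,"gripper":15},
    {"dx":0,"dy":0,"dz":0,"ax":0,"ay":0,"az":0,"gripper":15}
  ]
}}

```text
time: 29.2
tcp_pos: [0.4589, -0.2517, 0.3003]
ee_rot: [0.0, 0.597, 0.803, -0.0]
contact_force: [0.5, 1.1, 0.1]
gripper_width: 0.0295
gripper_force: 15.0
```

{"api": "send_rows", "payload": {
  "moves": [
    {"dx":-0.2,"dy":-1.2,"dz":0,"ax":0,"ay":0,"az":0,"gripper":15},
    {"dx":-0.2,"dy":-1.2,"dz":0,"ax":0,"ay":0,"az":0,"gripper":15},
    {"dx":-0.1,"dy":-0.8,"dz":-1,"ax":0,"ay":0,"az":0,"gripper":15},
    {"dx":0,"dy":0,"dz":-2,"ax":0,"ay":0,"az":0,"gripper":15},
    {"dx":0,"dy":0,"dz":-2.5,"ax":0,"ay":0,"az":0,"gripper":15},
    {"dx":0,"dy":0,"dz":-2,"ax":0,"ay":0,"az":0,"gripper":15},
    {"dx":0,"dy":0,"dz":0,"ax":0,"ay":0,"az":0,"gripper":15},
    {"dx":0,"dy":0,"dz":0,"ax":0,"ay":0,"az":0,"gripper":15}
  ]
}}

```text
time: 29.87
tcp_pos: [0.4541, -0.2816, 0.2233]
ee_rot: [-0.002, 0.595, 0.804, -0.0]
contact_force: [-0.0, 0.2, -0.6]
gripper_width: 0.0299
gripper_force: 15.0
```

Run:
```python
from h import *
im=save('scene','x.png'); u,v=proj('scene',[.4536,-.284,.04]).astype(int); S=8
c=cv2.resize(im[v-35:v+35,u-45:u+45],None,fx=S,fy=S,interpolation=cv2.INTER_CUBIC)[:,:,::-1].copy()
a=.295;R=np.array([[np.cos(a),-np.sin(a),0],[np.sin(a),np.cos(a),0],[0,0,1]])
for w,h,z,col in((.05,.115,.005,(255,255,0)),(.058,.123,.005,(255,255,255))):
    V=np.array([[-w,-h,0],[w,-h,0],[w,h,0],[-w,h,0]])/2
    q=(proj('scene',V@R.T+[.4536,-.284,z])-[u-45,v-35]+.5)*S
    cv2.polylines(c,[np.round(q).astype(int)],True,col,1)
cv2.imwrite('pics/c7.png',c)
```

```text
(no output)
```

View pics/c7.png

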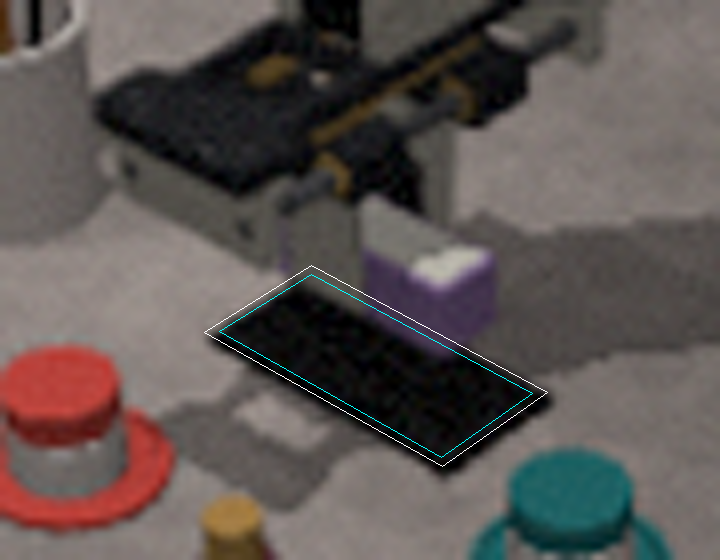

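The buffer hangs parallel above the tray at the right place. I'll lower it.

{"api": "send_rows", "payload": {
  "moves": [
    {"dx":0,"dy":-0.1,"dz":-1,"ax":0,"ay":0,"az":0,"gripper":15},
    {"dx":0,"dy":0,"dz":-1,"ax":0,"ay":0,"az":0,"gripper":15},
    {"dx":0,"dy":0,"dz":-0.8,"ax":0,"ay":0,"az":0,"gripper":15},
    {"dx":0,"dy":0,"dz":-0.3,"ax":0,"ay":0,"az":0,"gripper":15},
    {"dx":0,"dy":0,"dz":-0.1,"ax":0,"ay":0,"az":0,"gripper":15},
    {"dx":0,"dy":0,"dz":-0.1,"ax":0,"ay":0,"az":0,"gripper":15},
    {"dx":0,"dy":0,"dz":0,"ax":0,"ay":0,"az":0,"gripper":15},
    {"dx":0,"dy":0,"dz":0,"ax":0,"ay":0,"az":0,"gripper":15}
  ]
}}

```text
time: 30.58
tcp_pos: [0.4549, -0.2829, 0.192]
ee_rot: [0.0, 0.595, 0.804, 0.0]
contact_force: [0.1, 0.1, -0.8]
gripper_width: 0.0302
gripper_force: 15.0
```

{"api": "send_rows", "payload": {
  "moves": [
    {"dx":0,"dy":0,"dz":-0.1,"ax":0,"ay":0,"az":0,"gripper":15},
    {"dx":0,"dy":0,"dz":-0.1,"ax":0,"ay":0,"az":0,"gripper":15},
    {"dx":0,"dy":0,"dz":0,"ax":0,"ay":0,"az":0,"gripper":15},
    {"dx":0,"dy":0,"dz":0,"ax":0,"ay":0,"az":0,"gripper":15}
  ]
}}

```text
time: 30.92
tcp_pos: [0.4547, -0.2828, 0.1898]
ee_rot: [-0.0, 0.595, 0.804, 0.0]
contact_force: [-0.2, 0.6, -1.0]
gripper_width: 0.0298
gripper_force: 15.0
```

{"api": "send_rows", "payload": {
  "moves": [
    {"dx":0,"dy":0,"dz":-0.1,"ax":0,"ay":0,"az":0,"gripper":15},
    {"dx":0,"dy":0,"dz":-0.1,"ax":0,"ay":0,"az":0,"gripper":15},
    {"dx":0,"dy":0,"dz":-0.1,"ax":0,"ay":0,"az":0,"gripper":15},
    {"dx":0,"dy":0,"dz":0,"ax":0,"ay":0,"az":0,"gripper":15},
    {"dx":0,"dy":0,"dz":0,"ax":0,"ay":0,"az":0,"gripper":15}
  ]
}}

```text
time: 31.33
tcp_pos: [0.4546, -0.2828, 0.1866]
ee_rot: [-0.0, 0.595, 0.804, -0.0]
contact_force: [0.1, 0.6, -1.0]
gripper_width: 0.03
gripper_force: 15.0
```

{"api": "send_rows", "payload": {
  "moves": [
    {"dx":0,"dy":0,"dz":-0.1,"ax":0,"ay":0,"az":0,"gripper":15},
    {"dx":0,"dy":0,"dz":0,"ax":0,"ay":0,"az":0,"gripper":15},
    {"dx":0,"dy":0,"dz":0,"ax":0,"ay":0,"az":0,"gripper":15}
  ]
}}

```text
time: 31.58
tcp_pos: [0.4547, -0.2828, 0.1857]
ee_rot: [-0.0, 0.595, 0.804, 0.0]
contact_force: [0.6, 0.8, -0.6]
gripper_width: 0.0303
gripper_force: 15.0
```

{"api": "send_rows", "payload": {
  "moves": [
    {"dx":0,"dy":0,"dz":-0.1,"ax":0,"ay":0,"az":0,"gripper":15},
    {"dx":0,"dy":0,"dz":0,"ax":0,"ay":0,"az":0,"gripper":15},
    {"dx":0,"dy":0,"dz":0,"ax":0,"ay":0,"az":0,"gripper":15}
  ]
}}

```text
time: 31.83
tcp_pos: [0.4547, -0.2829, 0.1856]
ee_rot: [0.0, 0.595, 0.804, 0.0]
contact_force: [-1.8, 1.6, 9.3]
gripper_width: 0.0299
gripper_force: 15.0
```

Contact made. I'll release and rise.

{"api": "send_rows", "payload": {
  "moves": [
    {"dx":0,"dy":0,"dz":0.05,"ax":0,"ay":0,"az":0,"gripper":35},
    {"dx":0,"dy":0,"dz":0,"ax":0,"ay":0,"az":0,"gripper":42},
    {"dx":0,"dy":0,"dz":0,"ax":0,"ay":0,"az":0,"gripper":55},
    {"dx":0,"dy":0,"dz":0,"ax":0,"ay":0,"az":0,"gripper":65},
    {"dx":0,"dy":0,"dz":0,"ax":0,"ay":0,"az":0,"gripper":65},
    {"dx":0,"dy":0,"dz":1.5,"ax":0,"ay":0,"az":0,"gripper":65},
    {"dx":0,"dy":0,"dz":3,"ax":0,"ay":0,"az":0,"gripper":65},
    {"dx":0,"dy":0,"dz":4,"ax":0,"ay":0,"az":0,"gripper":65}
  ]
}}

```text
time: 32.5
tcp_pos: [0.4533, -0.282, 0.2684]
ee_rot: [-0.003, 0.595, 0.804, -0.0]
contact_force: [0.7, -1.3, 0.3]
gripper_width: 0.0599
gripper_force: 0.0
```

{"api": "send_rows", "payload": {
  "moves": [
    {"dx":0,"dy":0,"dz":4,"ax":0,"ay":0,"az":0,"gripper":65},
    {"dx":0,"dy":3,"dz":2,"ax":0,"ay":0,"az":0,"gripper":65},
    {"dx":0,"dy":3.5,"dz":0,"ax":0,"ay":0,"az":0,"gripper":65},
    {"dx":0,"dy":3.5,"dz":0,"ax":0,"ay":0,"az":0,"gripper":65},
    {"dx":0,"dy":3.5,"dz":0,"ax":0,"ay":0,"az":0,"gripper":65},
    {"dx":0,"dy":3.5,"dz":0,"ax":0,"ay":0,"az":0,"gripper":65},
    {"dx":0,"dy":3.5,"dz":0,"ax":0,"ay":0,"az":0,"gripper":65},
    {"dx":0,"dy":3.5,"dz":0,"ax":0,"ay":0,"az":0,"gripper":65}
  ]
}}

```text
time: 33.17
tcp_pos: [0.4543, -0.0413, 0.3303]
ee_rot: [0.0, 0.595, 0.804, 0.0]
contact_force: [1.0, 0.7, -0.2]
gripper_width: 0.0597
gripper_force: 0.0
```

{"api": "send_rows", "payload": {
  "moves": [
    {"dx":0,"dy":3.5,"dz":0,"ax":0,"ay":0,"az":0,"gripper":65},
    {"dx":0,"dy":3.5,"dz":0,"ax":0,"ay":0,"az":0,"gripper":65},
    {"dx":0,"dy":3.5,"dz":0,"ax":0,"ay":0,"az":0,"gripper":65},
    {"dx":0,"dy":3.5,"dz":0,"ax":0,"ay":0,"az":0,"gripper":65},
    {"dx":0,"dy":2.5,"dz":0,"ax":0,"ay":0,"az":0,"gripper":65},
    {"dx":0,"dy":0,"dz":0,"ax":0,"ay":0,"az":0,"gripper":65},
    {"dx":0,"dy":0,"dz":0,"ax":0,"ay":0,"az":0,"gripper":65},
    {"dx":0,"dy":0,"dz":0,"ax":0,"ay":0,"az":0,"gripper":65}
  ]
}}

```text
time: 33.83
tcp_pos: [0.4546, 0.1216, 0.33]
ee_rot: [-0.0, 0.595, 0.804, -0.0]
contact_force: [0.7, -0.6, 0.1]
gripper_width: 0.0597
gripper_force: 0.0
```

Run:
```python
from h import *
cs=[]
for n,P in(('top',[.51,-.2,.02]),('scene',[.51,-.2,.03])):
    im=save(n,'x.png'); u,v=proj(n,P).astype(int)
    c=im[v-70:v+70,u-65:u+65]; cs.append(cv2.resize(c,None,fx=3,fy=3,interpolation=cv2.INTER_CUBIC)[:,:,::-1])
cv2.imwrite('pics/c8.png',np.hstack(cs))
```

```text
(no output)
```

View pics/c8.png

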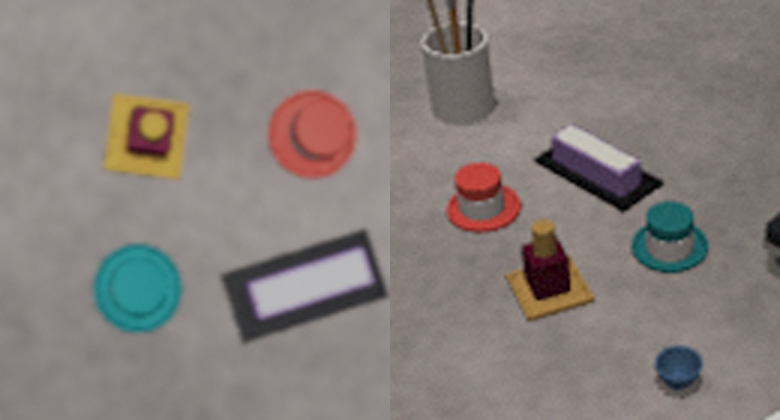

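All four items sit flat inside their holders, and the blue dish and brush pot have not moved. I'll hand in the job.

```bash
python3 -c "
from station import bot
print(bot.finish_job())"
```

```text
the job is handed in; nothing more can be done
None
```

The job is handed in at about 34 s: both pots, the bottle and the buffer were set down in the order asked and lie flat in their own holders in the last pictures, and the blue dish and brush pot were left where they stood.

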